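# Slide-lock check of the handset charging tray

### The arm

A 7-joint arm with a two-finger parallel gripper is mounted at the origin on the work surface. World frame = base frame: x ahead of the robot, y to its left, z up, the work surface at z = 0. Lengths are in m, angles in rad, forces in N, time in s.
With the tool pointing down it reaches from about 0.35 to 0.9 m from the base axis. Payload 19.9 kg.
Tool frame: the origin (TCP) lies between the finger pads; the fingertips stand 19 mm ahead of it and the grasp point (between the pads) is the TCP; z points along the fingers, y is the line along which they close (so a half turn about z gives the same grasp; the last joint's range is limited). The gripper opens to 94 mm and grips with 3 to 60 N. Pads are 16 mm wide; open, the fingers measure 119 mm over their backs; the gripper's body (75 mm by 177 mm) begins 78 mm behind the grasp point.
Start: joints at [1.274, 0.417, -0.01, 1.614, 0.005, 1.111, -0.053], TCP at [0.158, -0.605, 0.224] pointing down, gripper open.
Joint ranges: [-2.81, 2.81], [-0.39, 2.02], [-1.27, 1.25], [0.06, 2.57], [-1.19, 4.33], [0.19, 2], [-2.82, 2.82]. Speed limits (rad/s): [1.89, 1.89, 2.39, 2.39, 3.01, 3.01, 3.01].

### API

Orientations are given as a 3x3 rotation matrix whose columns are the frame's x, y, z axes.
In Python, from rig import robot gives the robot as it stands. Calls block until the motion is done:
- robot.move_ptp(position, orientation): joint-space move of the TCP to a pose.
- robot.move_linear(position, velocity=0.15, frame=None, threshold=None): straight line of the TCP; frame=None keeps the orientation; velocity is the mean speed in m/s. With threshold (N) it stops when the force on the tool has changed by that much, and returns True; else False.
- robot.goto_joints(angles): joint-space move.
- robot.gripper_to(opening): finger opening in m; the grip force is fixed at half the most; returns when the fingers have stopped.
- robot.pause(seconds).
- robot.ik(position, orientation): joint angles nearest the present ones, or None.
- robot.get_state(): the state.
- robot.grab_frame(name): name is "scene" or "top" or "wrist"; returns the picture (420x560x3 uint8, red, green, blue); there is no depth.
- robot.camera_info(name): a dict with "fx", "fy", "cx", "cy" (pixels), "rvec" (rotation vector, rad) and "tvec" (3), from world to camera coordinates, as OpenCV has them. Camera axes: x right, y down, z forward; pixel columns grow to the right and rows downward; lengths in m; the calibration is good to about 2 mm. A picture is of the moment at which its call begins: read the wrist's pose just before it. camera_info takes no time and is no camera call; for the wrist camera it gives the pose at the moment of the call.
A pose or a line that the arm cannot do raises robot.PlanningError and nothing moves.
- robot.sign_off(): hands the job in; it is judged then, once.
The state is a dict: "time": time; "qpos": joint angles; "joint_vel": joint speeds; "effort": joint torques, N m; "ee_pos": TCP position; "tool_rot": TCP orientation; "force": force on the tool from outside, world axes, zero at the start; "moment": the same for the moment, N m; "opening": finger opening in m; "grasp_force": force on a finger pad.
Only numpy, scipy, OpenCV 4.12 (cv2) and the standard library are available. Lean on these libraries where they do the work, as an engineer would, in place of code of your own. Each camera call takes 0.05 s, during which the arm holds its last target. There are 200 camera calls.

### The job

Check the slides of the blue-fronted charging tray (blue band on its white case) on the staff-room desk: pull it out by its handle until it locks and let go of it, so that it stays out by itself for a moment. Then press the orange release button on top of its case, so that the tray runs fully home. Leave the grey tray next to it shut.

Things in the scene. Friction and masses are not known exactly. Their poses are not given: they have to be found in the camera images.
- blue_tray (a joint): How far the blue tray is out (m): 0 shut, 0.120 locked out, 0.130 end stop. A spring pulls it home with 2.4 N (shut) to 3.5 N (out), damped to glide at about 0.1 m/s. Over the last 2 cm before 0.12 it is stiffer (6 to 8 N), and the button dips and pops up by itself; from 0.121 on a catch holds it when let go. Pull to about 0.126.
- blue_handle (a point): Centre of the steel bow handle's bar on the blue front; moves with the tray. Bar 12 mm thick, 90 mm long along this point's y, level, 62 mm above the desk, 48 mm clear of the front panel; a leg to the panel at each end. The tray slides out along this point's -x (level, roughly towards the robot). White case with a blue band on top: 180 wide, 220 deep, 88 high; a 55 mm high jar stands on its rear.
- blue_button (a point): Centre of the top of the round orange release button, 30 mm across, on the blue tray's white case: 106 mm above the desk, 18 mm above the case top, 92 mm behind the shut tray's handle bar and in line with it. Press straight down: 2 N starts it, fully down (9 mm) takes 5.3 N; it springs back. 7 mm or more frees the locked tray; keep it down for half a second.
- grey_tray (a joint): How far the grey-fronted tray of the similar white case next to it (same handle, black button) is out (m); 0 is shut. To be left shut. Either case may be the left or the right one; they stand side by side, centres 25 to 37 cm apart.

How it is judged:
By the outcome, as a careful person would: the job done as asked, in the order asked, and still so for the second after the job is handed in, with the robot touching nothing.
It also fails if it takes over 48 s, if anything falls off the work surface, if the arm or the gripper's body presses on something with over 40 N, if the wrist force passes 120 N, or if a joint passes its speed limit or range.

## Working session

There is one attempt and no reset: what is moved stays moved. The work goes in short steps, each a Python script; the robot and the scene stay as the last script left them, time stands still between calls to the robot, and variables do not carry over. Pictures are saved under pics/ and viewed, at most 10 in all, crops included, and the job is handed in when it is done.

```bash
mkdir -p pics; ls; python3 - <<'E'
from rig import robot
import cv2,numpy as np
a=[robot.grab_frame(n) for n in("scene","top")]
for n,f in zip(("scene","top"),a):
    cv2.imwrite(f"pics/{n}0.png",f[:,:,::-1])
    print(robot.camera_info(n))
print(robot.get_state()["time"])
E
```

```text
pics
{'fx': 444.1027962483075, 'fy': 444.1027962483075, 'cx': 281.82819247250774, 'cy': 208.1368938381789, 'rvec': array([ 1.80811119,  2.08494285, -0.55547329]), 'tvec': array([ 0.11890588, -0.53760763,  1.08775794])}
{'fx': 462.1405683607299, 'fy': 462.1405683607299, 'cx': 289.03245162407495, 'cy': 216.7128158990532, 'rvec': array([ 2.2070665 , -2.18258415,  0.03009842]), 'tvec': array([-0.0082177 ,  0.6760399 ,  0.80898022])}
0.1
```

View pics/scene0.png

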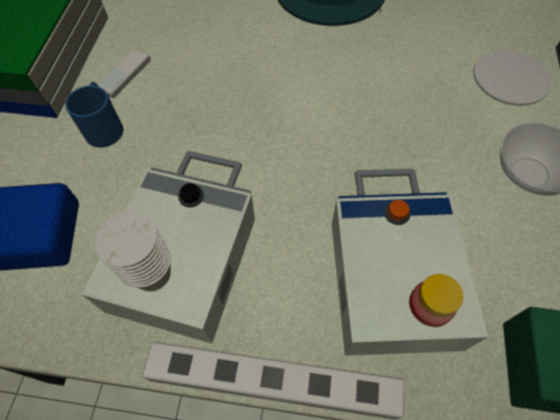

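View pics/top0.png

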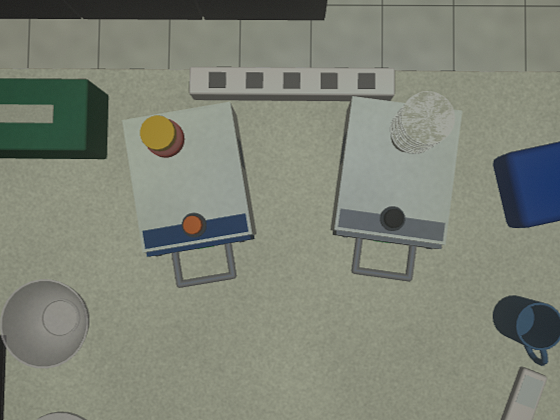

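The blue case is the left-hand one. In the top view the orange button is at about (193,225), with the handle bar from (178,283) to (236,277). In the scene view the button is at about (399,210) and the bar runs from (358,173) to (413,171).

```bash
cat > h.py <<'E'
import cv2,numpy as np
from rig import robot
def ray(ci,uv):
    R=cv2.Rodrigues(ci["rvec"])[0]
    d=R.T@np.array([(uv[0]-ci["cx"])/ci["fx"],(uv[1]-ci["cy"])/ci["fy"],1]); return -R.T@ci["tvec"],d
def plane(ci,uv,z):
    o,d=ray(ci,uv); return o+d*(z-o[2])/d[2]
def tri(rays):
    A=0;b=0
    for o,d in rays:
        d=d/np.linalg.norm(d);P=np.eye(3)-np.outer(d,d);A=A+P;b=b+P@o
    return np.linalg.solve(A,b)
def orange(im):
    h=cv2.cvtColor(im,cv2.COLOR_RGB2HSV)
    m=cv2.inRange(h,(3,170,110),(13,255,255))
    n,l,s,c=cv2.connectedComponentsWithStats(m)
    i=1+np.argmax(s[1:,4]);return c[i],s[i]
E
python3 - <<'E'
from h import *
np.set_printoptions(precision=4,suppress=True)
bars={"scene":[(358,173),(413,171)],"top":[(178,283),(236,277)]}
rs=[]
for n in bars:
    im=cv2.imread(f"pics/{n}0.png")[:,:,::-1].copy();ci=robot.camera_info(n)
    c,s=orange(im);rs.append(ray(ci,c))
    p=[plane(ci,u,.062) for u in bars[n]]
    print(n,c,s,"button",plane(ci,c,.106),"bar",p,"len",np.linalg.norm(p[0]-p[1]),"mid",(p[0]+p[1])/2)
    d=p[1]-p[0]; print("normal yaw",np.degrees(np.arctan2(d[0],-d[1])))
    m=cv2.inRange(cv2.cvtColor(im,cv2.COLOR_RGB2HSV),(100,120,40),(125,255,255))
    cs=[k for k in cv2.findContours(m,0,2)[0] if cv2.contourArea(k)>400]
    for k in cs: print("blue",cv2.minAreaRect(k))
print("tri",tri(rs)); print(robot.get_state()["ee_pos"],robot.get_state()["tool_rot"])
E
```

```text
scene [398.9671 207.963 ] [390 200  19  17 243] button [0.6614 0.1537 0.106 ] bar [array([0.5766, 0.0938, 0.062 ]), array([0.5598, 0.1851, 0.062 ])] len 0.09287867188981733 mid [0.5682 0.1394 0.062 ]
normal yaw -169.58533387382528
blue ((365.729248046875, 208.27264404296875), (14.942405700683594, 49.21437454223633), 87.51044464111328)
blue ((428.00994873046875, 206.29965209960938), (15.391453742980957, 45.5746955871582), 88.09085083007812)
blue ((38.5, 226.5), (85.0, 77.0), 90.0)
blue ((28.0, 108.50001525878906), (57.1280517578125, 10.773754119873047), 5.19442892074585)
blue ((95.50175476074219, 115.34886169433594), (63.763641357421875, 40.87413024902344), 56.97612762451172)
top [190.9291 225.7638] [184 216  17  18 127] button [0.6564 0.1532 0.106 ] bar [array([0.5613, 0.1829, 0.062 ]), array([0.5725, 0.086 , 0.062 ])] len 0.0975022791324189 mid [0.5669 0.1345 0.062 ]
normal yaw 6.591498400254417
blue ((194.83338928222656, 231.01885986328125), (17.09490203857422, 103.2762680053711), 80.36246490478516)
blue ((539.3076782226562, 185.0384521484375), (76.68140411376953, 55.5008659362793), 78.69007110595703)
tri [0.6565 0.1553 0.0978]
[ 0.1574 -0.6045  0.2239] [[ 0.9677  0.2521 -0.0004]
 [ 0.2521 -0.9677  0.0011]
 [-0.0001 -0.0011 -1.    ]]
```

```bash
cat >> h.py <<'E'
def frame(yaw,s=1):
    h=np.array([np.cos(yaw),np.sin(yaw),0]);y=s*h;z=np.array([0,0,-1.]);return np.column_stack([np.cross(y,z),y,z])
E
python3 - <<'E'
from h import *
np.set_printoptions(precision=4,suppress=True)
yaw=np.radians(9.6);q0=np.array(robot.get_state()["qpos"])
best=None
for s in(1,-1):
    ok=True
    F=frame(yaw,s);h=np.array([np.cos(yaw),np.sin(yaw),0]);b=np.array([.5675,.137,0])
    for p in(b+[0,0,.25],b+[0,0,.062],b-.126*h+[0,0,.062],b+.092*h+[0,0,.116]):
        q=robot.ik(p,F);ok&=q is not None;print(s,q)
    if ok and (best is None or np.abs(robot.ik(b+[0,0,.25],F)-q0).max()<best[0]): best=(np.abs(robot.ik(b+[0,0,.25],F)-q0).max(),s)
print(best);s=best[1]
robot.move_ptp(b-.03*h+[0,0,.27],frame(yaw,s))
robot.gripper_to(.05)
ci=robot.camera_info("wrist");im=robot.grab_frame("wrist")
cv2.imwrite("pics/w1.png",im[:,:,::-1]);np.save("w1.npy",ci,allow_pickle=True)
print(robot.get_state()["time"],robot.get_state()["ee_pos"],robot.get_state()["opening"])
try:
    c,st=orange(im);print(c,st,plane(ci,c,.106))
except Exception as e:print(e)
E
```

```text
1 [ 0.4849  0.5219 -1.0607  1.6659  0.4779  1.2402 -0.5118]
1 [ 0.3223  0.7041 -0.8267  1.8178  0.6459  0.9128 -0.6336]
1 [ 0.5401  0.6186 -1.0596  2.1189  0.7457  0.8411 -0.8121]
1 [ 0.266   0.7673 -0.8268  1.5432  0.6089  1.1039 -0.5342]
-1 [ 0.4973  0.5327 -1.0833  1.6655  0.4931  1.2468  2.6179]
-1 [ 0.4766  0.8491 -1.0885  1.8134  0.873   1.051   2.3503]
-1 [ 0.5568  0.635  -1.0849  2.1185  0.7681  0.8557  2.3111]
-1 [ 0.3953  0.8966 -1.0887  1.5388  0.828   1.2218  2.4746]
(np.float64(1.0503490516033156), 1)
3.8917 [0.5379 0.132  0.27  ] 0.05012244261523999
[397.4286 193.7403] [386 182  18  25  77] [0.6676 0.1562 0.106 ]
```

View pics/w1.png

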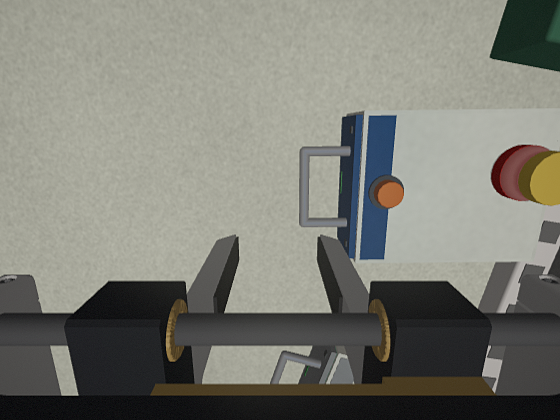

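The wrist view shows the handle bar vertical at column 304.5, from row 148 to 226. The button top is at about (390,193), and the tray is shut.

```bash
python3 - <<'E'
from h import *
np.set_printoptions(precision=4,suppress=True)
ci=np.load("w1.npy",allow_pickle=True).item()
a,b=[plane(ci,u,.062) for u in((304.5,152),(304.5,222))]
t=plane(ci,(390,193),.106);m=(a+b)/2
d=a-b;print(a,b,np.linalg.norm(d),"mid",m,"but",t,"dist",np.linalg.norm((t-m)[:2]),"yaw",np.degrees(np.arctan2(-d[0],d[1])),np.degrees(np.arctan2(*(t-m)[1::-1])))
e=[plane(ci,u,.088) for u in((364,115),(357,259),(395,117),(385,259))];print(np.array(e))
E
```

```text
[0.5627 0.1806 0.062 ] [0.5796 0.0937 0.062 ] 0.08852249359383899 mid [0.5711 0.1371 0.062 ] but [0.6593 0.1557 0.106 ] dist 0.0901547945826926 yaw 11.002487860475444 11.87146495893396
[[0.6161 0.2321 0.088 ]
 [0.6486 0.0655 0.088 ]
 [0.6498 0.2357 0.088 ]
 [0.6826 0.0713 0.088 ]]
```

```bash
python3 - <<'E'
from h import *
np.set_printoptions(precision=4,suppress=True)
yaw=np.radians(10.8);F=frame(yaw);b=np.array([.570,.137,.062])
robot.move_ptp(b+[0,0,.10],F)
print(robot.move_linear(b,velocity=.12,threshold=8))
robot.gripper_to(.0)
s=robot.get_state();print(s["time"],s["ee_pos"],s["opening"],s["grasp_force"],s["force"])
ci=robot.camera_info("wrist");im=robot.grab_frame("wrist");cv2.imwrite("pics/w2.png",im[:,:,::-1])
E
```

```text
False
6.0917 [0.5701 0.137  0.062 ] 0.01093157143023718 29.99821811914444 [ 1.2478  0.8484 -0.1485]
```

View pics/w2.png

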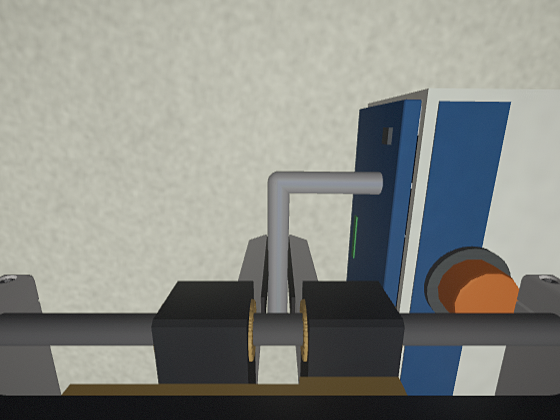

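The bar (column 279) is held between the pads, with an opening of 11 mm. I'll pull along -x of the tray and record the force on the way.

```bash
python3 - <<'E'
from h import *
np.set_printoptions(precision=4,suppress=True)
yaw=np.radians(10.8);h=np.array([np.cos(yaw),np.sin(yaw),0]);b=np.array([.570,.137,.062])
for d,v in((.09,.1),(.112,.06),(.119,.03),(.126,.03)):
    t=robot.move_linear(b-d*h,velocity=v,threshold=25 if d>.1 else None)
    s=robot.get_state();print(d,t,s["time"],(b-s["ee_pos"])@h,s["force"]@h,s["force"],s["opening"])
robot.pause(.2)
robot.gripper_to(.05)
robot.pause(.4)
for n in("wrist","scene"):cv2.imwrite(f"pics/{n}3.png",robot.grab_frame(n)[:,:,::-1])
s=robot.get_state();print(s["time"],s["opening"],s["force"])
E
python3 -c "
import cv2
a=cv2.imread('pics/wrist3.png');b=cv2.imread('pics/scene3.png')
cv2.imwrite('pics/c3.png',cv2.resize(cv2.hconcat([a,b]),(800,300)))"
```

```text
0.09 False 7.1917 0.0901769820409395 2.2280064980070327 [ 1.2896  5.13   -3.6725] 0.011103388344082244
0.112 False 7.7083 0.11242414990540615 1.2722981094865695 [ 0.1437  6.0368 -3.3636] 0.010576289188736052
0.119 False 8.0917 0.1192270323200654 2.4114712012079798 [ 1.1503  6.8393 -3.7213] 0.01092133756913877
0.126 False 8.475 0.1261359264682441 4.113367542087261 [ 2.6517  8.0512 -4.8725] 0.01105046695184432
9.9417 0.04989749798301643 [ 0.1888 -0.5181 -0.0721]
```

View pics/c3.png

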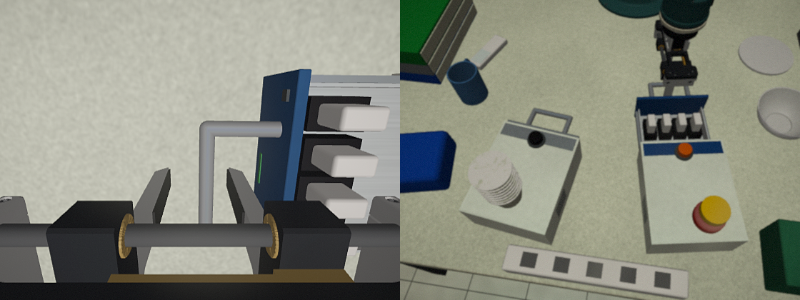

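The tray stands at about 0.121 with the fingers clear of the bar on both sides (bar at half-scale column 206, fingers at 165 and 230), so it is locked out. Next I'll retreat upwards and press the button.

```bash
python3 - <<'E'
from h import *
np.set_printoptions(precision=4,suppress=True)
yaw=np.radians(10.8);F=frame(yaw);h=np.array([np.cos(yaw),np.sin(yaw),0]);b=np.array([.570,.137,.062])
robot.move_linear(b-.126*h+[0,0,.12],velocity=.12)
robot.gripper_to(0)
cv2.imwrite("pics/s4.png",robot.grab_frame("scene")[:,:,::-1])
B=np.array([.6595,.1545,0])
robot.move_ptp(B+[0,0,.18],F)
robot.move_linear(B+[0,0,.132],velocity=.1)
z0=robot.get_state()["force"][2]
t=robot.move_linear(B+[0,0,.1155],velocity=.03,threshold=14)
s=robot.get_state();print(t,s["time"],s["ee_pos"],s["force"],z0,s["opening"])
robot.pause(.8)
s=robot.get_state();print(s["ee_pos"],s["force"]);cv2.imwrite("pics/s5.png",robot.grab_frame("scene")[:,:,::-1])
robot.pause(1.0)
robot.move_linear(B+[0,0,.2],velocity=.1)
robot.pause(.5)
cv2.imwrite("pics/s6.png",robot.grab_frame("scene")[:,:,::-1]);print(robot.get_state()["time"],robot.get_state()["ee_pos"],robot.get_state()["force"])
E
python3 -c "
import cv2
cv2.imwrite('pics/c6.png',cv2.resize(cv2.hconcat([cv2.imread(f'pics/s{i}.png')[100:,180:] for i in (4,5,6)]),(798,224)))"
```

```text
True 14.075 [0.6599 0.1546 0.1163] [-3.0261 -0.7908 10.1449] 0.34449845097731224 0.00045504097046134635
[0.6599 0.1547 0.1163] [-2.3864 -1.6586 11.9906]
17.4667 [0.6595 0.1545 0.2   ] [-0.4288 -0.2069 -0.111 ]
```

View pics/c6.png

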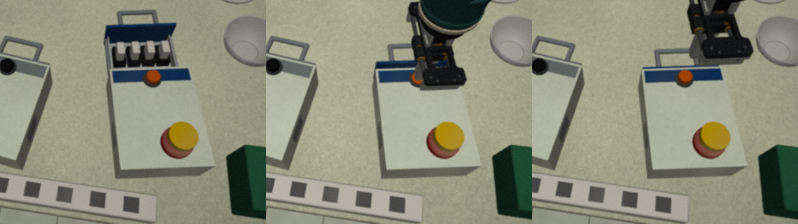

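The three frames show the tray locked out by itself, then running home under the press, then apparently shut. I'll compare the last one with the start picture to confirm, with the arm clear.

```bash
python3 - <<'E'
from h import *
robot.move_linear(np.array([.6595,.1545,.30]),velocity=.15)
f=robot.grab_frame("scene")[:,:,::-1];cv2.imwrite("pics/s7.png",f)
g=robot.grab_frame("top")[:,:,::-1]
a=cv2.imread("pics/scene0.png")
cv2.imwrite("pics/c7.png",cv2.resize(cv2.vconcat([x[140:240,160:470] for x in (a,f)]),(790,510)))
d=cv2.absdiff(a,f.copy())[140:240].max(2)
print((d[:,160:260]>25).sum(),(d[:,340:420]>25).sum(),robot.get_state()["time"])
E
```

```text
0 0 18.3833
```

View pics/c7.png

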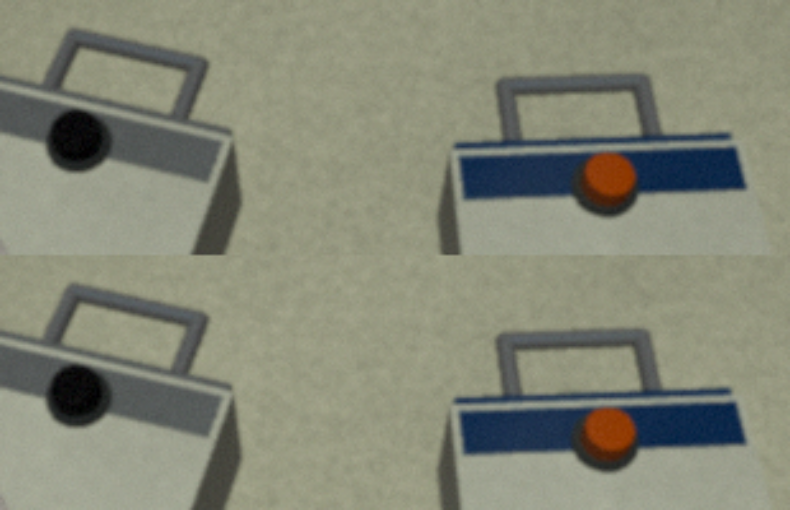

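The before and after pictures match: both trays are shut, the button is up and the arm is clear.

```bash
python3 -c "
from rig import robot
print(robot.sign_off())"
```

```text
the job is handed in; nothing more can be done
None
```

The blue tray was pulled out until it locked, stayed out by itself, and ran fully home when I pressed the orange button; the grey tray stayed shut, and the job was handed in at about 18 s.

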